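Open the recessed bench valve with the T-key

ROBOT

A 6-joint arm with a two-finger parallel gripper is mounted at the origin on the work surface. World frame = base frame: x ahead of the robot, y to its left, z up, the work surface at z = 0. Lengths are in m, angles in rad, forces in N, time in s.
With the tool pointing down it reaches from about 0.3 to 0.775 m from the base axis. Payload 14.6 kg.
Tool frame: the origin (TCP) lies between the finger pads; the fingertips stand 19 mm ahead of it and the grasp point (between the pads) is the TCP; z points along the fingers, y is the direction in which the jaws open and shut (so a half turn about z gives the same grasp; the last joint's range is limited). The gripper opens to 94 mm and grips with 3 to 60 N. Pads are 16 mm wide; open, the fingers measure 119 mm over their backs; the gripper's body (75 mm by 177 mm) begins 78 mm behind the grasp point.
Start: joints at [-0.067, 0.3, 1.521, -0, 1.321, -0.067], TCP at [0.55, -0, 0.224] pointing down, gripper open.
Joint ranges: [-3.03, 3.03], [-0.79, 2.21], [0.23, 2.52], [-1.04, 4.18], [0, 3.07], [-2.55, 2.55]. Speed limits (rad/s): [2.22, 2.22, 2.57, 3.14, 3.14, 3.14].

INTERFACE

Orientations are given as [roll, pitch, yaw] about the fixed x, y, z axes, in that order (R = Rz(yaw) Ry(pitch) Rx(roll)).
In Python, from station import telemetry, vision, ctrl gives the robot as it stands. The module is installed in compiled form; this text tells all that it offers.
- The arm moves only by the shell command python3 -m creep 'ROWS' [FORCE]. ROWS is JSON, a list of rows, each a list of 3 entries, a list of its own where there are three numbers: the shift along the tool's x, y, z in units of 50 mm (1.0 is 50 mm), then the turn about the tool's z in units of 8 degrees (1.0 is 8 degrees), then the opening, from 0 (shut) to 1 (fully open). In form: [[[tx, ty, tz], twist, gripper], ...]. A call has 1 to 12 rows; each row is the pose to reach, as a shift and turn from the pose commanded when the call began, along the tool's axes at that moment; what a row does not reach only later rows make up. A row lasts 1/10 s, in which the tool goes at most 50 mm and 8.59 degrees, less where a joint would pass 70% of its speed; a pose out of reach is approached as far as the arm can. A call with a gripper value outside its range is refused whole. The fingers move at their own pace and stop on an object; FORCE is the grip in N (left out, the last holds). Time passes only in rows, so rows that repeat a pose let the fingers close. It gives the time, the measured TCP pose, the force and the opening at its end, in the units of the state.
- telemetry.get_obs(): the state, without advancing time (a new reading comes with each control period).
- vision.camera(name): name is "scene" or "side" or "wrist"; returns a dict with "img" (400x640x3 uint8, red, green, blue), "depth" (400x640 float32, m along the optical axis (not along the pixel's ray), 0 where there is no reading), "vertical_fov" (degrees; the focal length in pixels is half the picture's height over the tangent of half this angle, whatever the lens; pixels are square), "cx", "cy" (the principal point, pixels), "extrinsics" (4x4, takes a point from camera to world coordinates); the wrist camera has in their place "hand_eye" (4x4, takes a point from camera to tool coordinates, whose origin is the TCP and whose axes are the flange's). Camera axes: x right, y down, z forward; pixel columns grow to the right and rows downward; lengths in m; the calibration is good to about 2 mm. The wrist camera is an equidistant fisheye: a pixel r from the principal point sees the ray r / f radians off the axis. A picture is of the moment at which its call begins: read the wrist's pose just before it.
- ctrl.hand_in(): hands the job in, once; it reports no verdict.
The state is a dict: "time_s": time; "qpos": joint angles; "joint_vel": joint speeds; "tau": joint torques, N m; "ee_pos": TCP position; "eef_rot": TCP orientation; "force": force on the tool from outside, world axes, zero at the start; "moment": the same for the moment, N m; "grip_width": finger opening in m.
Only numpy, scipy, OpenCV 4.12 (cv2) and the standard library are available. Lean on these libraries where they do the work, as an engineer would, in place of code of your own. Each camera call takes 0.05 s, during which the arm holds its last target.

TASK

Take the orange T-key from its green stand, lower it gently down the shaft of the blue valve box, feel for the hidden square stem until the key drops fully onto it, and turn the valve anticlockwise until its black pointer stands at the green mark, not past it. Then draw the key out and put it back upright in its stand, all the way down. Never force the key, and leave the yellow valve box and everything else on the bench alone.

Things in the scene. Friction and masses are not known exactly. Their poses are not given: they have to be found in the camera images.
- key: Loose T-key, about 0.25 kg, upright in the stand. Origin at the centre of the foot (lower end), z up along the rod. Orange handle bar 70 long along key x, 14 wide along key y, 18 tall, centred 150 above the foot. Steel rod 12 dia below it, and a square steel socket at the foot.
- key_foot (a point): Centre of the key's foot, the open end of its socket; key axes. The socket is the lowest 28 mm of the key: 23.5 x 23.5 outside, faces along key x and y, with a square hole 15.5 x 15.5, 22 deep, open downward.
- key_handle (a point): Middle of the orange handle bar, 150 above the foot; key axes. Take it here from above, across the 14 mm width.
- stand: Fixed key stand: dark base plate 85 x 85 x 10 with a green square tube on it, top of the tube 60 above the table, clear inside 34 x 34, walls 6. Origin at the centre of its underside. The key stands in the tube on the plate; it fits at any yaw.
- stand_floor (a point): Centre of the floor inside the tube, where the key's foot stands (10 above the table).
- blue_box: Fixed white valve box with BLUE band and blue rim round its shaft, 120 x 120 x 130 tall. Origin at the centre of its underside. A vertical square shaft, 42 x 42 clear, runs down its centre to a floor 10 above the underside; a brass square stem stands centred in it.
- blue_mouth (a point): Centre of the shaft's mouth at the top of the blue box (130 above its underside); axes as the box. Key fully on the stem: foot 32 or less above the box's underside, best about 29.
- blue_shoulder (a point): On the shaft's axis, 44 above the box's underside, axes as the box: height of the flat shoulder of the 14 x 14 stem when up. A cone on it (5 tall, 13.6 dia) centres the socket. The stem is sprung: an unaligned key pushes it down up to 8 mm, 2.4 N rising to 7.2 N, then it is solid. Within about 0.1 rad of line (any quarter turn) the stem springs up into the socket and the push fades.
- blue_valve (a joint): Blue valve angle q, rad, growing anticlockwise from above: 0 = black pointer at red mark (shut), 1.0 = at green mark (open). Pointer, at yaw q - 0.5 from box +x, turns with the stem. Stem faces lie at yaw q to the box axes plus a fixed offset, unknown, 0.2 to 1.37. Starts at 0 to 0.25, stays where left, turns at 0.08 N m, goes on to 1.4 (not wanted). Key play on stem 0.11 rad either way.
- yellow_box: The same kind of valve box with YELLOW band and rim, another service; not to be touched. Origin at the centre of its underside; 120 x 120 x 130 tall.
- beaker: Bystander: open glass beaker, 80 dia x 95 tall, mm. Origin at the centre of its underside.
- flask: Bystander: conical glass flask, 76 dia x 108 tall, mm. Origin at the centre of its underside.
- vial_white: Bystander: glass vial with white cap, 28 dia x 62 tall, mm. Origin at the centre of its underside.
- vial_blue: Bystander: glass vial with blue cap, 28 dia x 62 tall, mm. Origin at the centre of its underside.
- jar: Bystander: glass jar with brass-coloured lid, 72 dia x 85 tall, mm. Origin at the centre of its underside.
- tip_tray: Bystander: open blue plastic tray 110 x 80 x 45, mm. Origin at the centre of its underside.
Things that resemble listed ones, but are neither listed nor needed, are in the scene too. What is meant by the key is not red, and is the smaller of those in its own colour.

How it is judged:
By the outcome, as a careful person would: the job done as asked, in the order asked, and still so for the second after the job is handed in, with the robot touching nothing.
It also fails if it takes over 67 s, if anything falls off the work surface, if the arm or the gripper's body presses on something with over 40 N, if the wrist force passes 120 N, or if a joint passes its speed limit or range.

## Working session

There is one attempt and no reset: what is moved stays moved. The work goes in short steps, Python scripts to look and compute and a shell command to move; the robot and the scene stay as the last step left them, time stands still between calls to the robot, and variables do not carry over. Pictures are saved under pics/ and viewed, and the job is handed in when it is done.

```bash
ls; mkdir -p pics
cat > h.py <<'E'
import numpy as np, cv2
from station import telemetry, vision, ctrl
def snap(name,fn=None):
    c=vision.camera(name)
    if fn: cv2.imwrite('pics/'+fn,c['img'][:,:,::-1])
    return c
def f(c): return 200/np.tan(np.radians(c['vertical_fov'])/2)
def cloud(c):
    # pinhole -> world
    F=f(c); v,u=np.mgrid[0:400,0:640]; d=c['depth']
    P=np.stack([(u-c['cx'])/F*d,(v-c['cy'])/F*d,d],-1)
    E=c['extrinsics']; return P@E[:3,:3].T+E[:3,3]
E
python3 - <<'E'
from h import *
import pickle
print(telemetry.get_obs())
for n in ['scene','side','wrist']:
    c=snap(n,n+'0.png'); pickle.dump(c,open(n+'0.pkl','wb'))
    print(n,{k:v for k,v in c.items() if k not in('img','depth')})
print(telemetry.get_obs()['time_s'])
E
```

```text
pics
{'time_s': 0.0, 'qpos': array([-6.65835076e-02,  3.00465767e-01,  1.52156052e+00, -4.54426347e-06,
        1.32069995e+00, -6.66241884e-02]), 'joint_vel': array([-0.00088246,  0.00126414, -0.00031957,  0.00126942, -0.00130106,
       -0.00074175]), 'tau': array([-1.53750298e-03, -5.31805658e+01, -3.52735734e+01,  7.07558286e-02,
        2.43994006e-02, -4.79655944e-05]), 'ee_pos': array([5.49766992e-01, 2.05645148e-05, 2.23897943e-01]), 'eef_rot': array([-3.14046129e+00, -7.10763024e-05,  1.57083809e+00]), 'force': array([-0.4126991 ,  0.46791649,  0.37341467]), 'moment': array([-0.00694396,  0.05075078,  0.00382573]), 'grip_width': 0.09376227408071733}
scene {'vertical_fov': 44.99803559533645, 'cx': 311.2524918591573, 'cy': 200.2671400822222, 'extrinsics': array([[ 0.75616006,  0.34982747, -0.55303047,  1.33914719],
       [ 0.6543571 , -0.39617678,  0.64409685, -0.85176048],
       [ 0.00622495, -0.84891973, -0.52848514,  0.84092409],
       [ 0.        ,  0.        ,  0.        ,  1.        ]])}
side {'vertical_fov': 51.04189121210459, 'cx': 323.94950397001827, 'cy': 198.50060554573213, 'extrinsics': array([[ 0.82791926, -0.43075359,  0.35916715,  0.1498012 ],
       [-0.56073257, -0.64869831,  0.51455756, -0.66993027],
       [ 0.0113436 , -0.62740884, -0.77860739,  1.10403806],
       [ 0.        ,  0.        ,  0.        ,  1.        ]])}
wrist {'vertical_fov': 65.70646984690485, 'cx': 318.9556129748589, 'cy': 197.8888202660213, 'hand_eye': array([[-1.06937688e-03, -9.69881797e-01, -2.43573719e-01,
         6.94974380e-02],
       [ 9.99999041e-01, -1.25159177e-03,  5.93332573e-04,
         3.61807505e-04],
       [-8.80317324e-04, -2.43572851e-01,  9.69882205e-01,
        -1.60478236e-01],
       [ 0.00000000e+00,  0.00000000e+00,  0.00000000e+00,
         1.00000000e+00]])}
0.15
```

View pics/scene0.png

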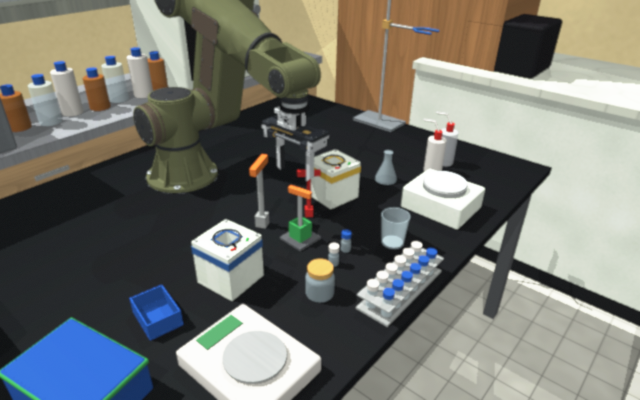

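View pics/side0.png

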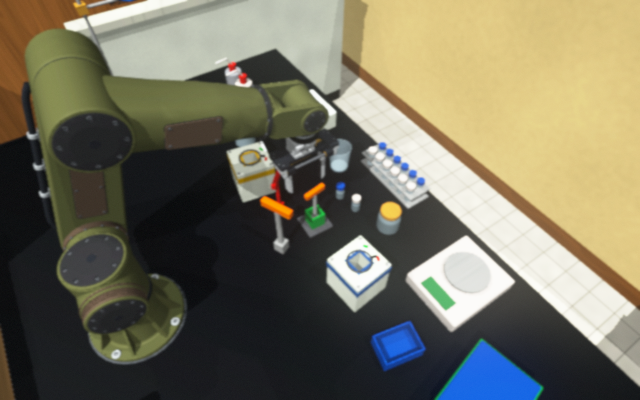

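View pics/wrist0.png

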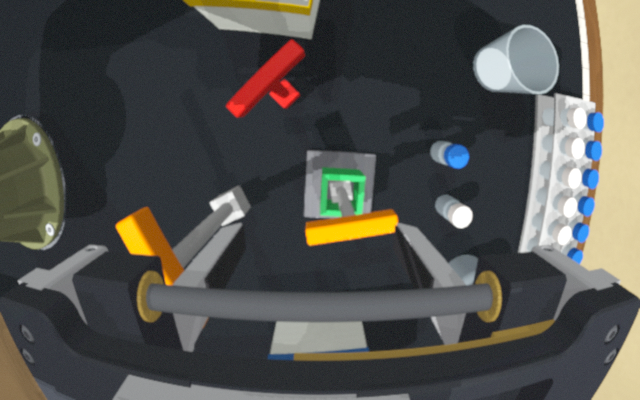

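Candidates for the key (scene picture): small orange T in the green stand (300,191), a taller orange T standing free (259,165), and a red T (308,180). By the description it is the one at (300,191), the smaller orange one in the green stand. Next: a close crop and the measurements.

Run:
```python
from h import *
import pickle
ims=[]
for n,(x,y) in [('scene',(300,200)),('side',(312,205))]:
    c=pickle.load(open(n+'0.pkl','rb')); P=cloud(c); im=c['img'].astype(int)
    crop=c['img'][y-50:y+50,x-50:x+50,::-1]; ims.append(cv2.resize(crop,(400,400),interpolation=cv2.INTER_NEAREST))
    hsv=cv2.cvtColor(c['img'],cv2.COLOR_RGB2HSV); H,S,V=[hsv[...,i].astype(int) for i in range(3)]
    masks={'orange':(H>6)&(H<17)&(S>180)&(V>150),'green':(H>50)&(H<80)&(S>120),'blue':(H>98)&(H<115)&(S>110)&(V>50),'yellow':(H>18)&(H<28)&(S>130)}
    for k,m in masks.items():
        m=m&(c['depth']>0)
        nl,l,st,ce=cv2.connectedComponentsWithStats(m.astype(np.uint8))
        for i in range(1,nl):
            if st[i,4]<25: continue
            p=P[l==i]
            if p[:,0].max()>1.0 or p[:,0].min()<0.1: continue
            print(n,k,ce[i].round(),st[i,4],'min',np.percentile(p,3,axis=0).round(3),'max',np.percentile(p,97,axis=0).round(3),'mean',p.mean(0).round(3))
            if k=='orange':
                t=p[p[:,2]>np.percentile(p[:,2],97)-0.008]
                r=cv2.minAreaRect((t[:,:2]*1000).astype(np.float32)); print('   top rect',r, np.median(t[:,2]),len(t))
cv2.imwrite('pics/crop0.png',np.hstack(ims))
```

```text
scene orange [298. 192.] 113 min [ 0.345 -0.023  0.001] max [0.608 0.202 0.169] mean [ 0.562 -0.002  0.152]
   top rect ((576.9157104492188, -16.612380981445312), (18.032489776611328, 64.61089324951172), 86.9161605834961) 0.16534334577015541 58
scene green [300. 229.] 407 min [ 0.524 -0.035  0.001] max [0.6   0.045 0.061] mean [ 0.579 -0.015  0.04 ]
scene green [127. 379.] 231 min [ 0.69  -0.676  0.081] max [ 0.713 -0.581  0.09 ] mean [ 0.701 -0.629  0.084]
scene green [ 18. 387.] 156 min [ 0.516 -0.78   0.081] max [ 0.619 -0.759  0.09 ] mean [ 0.566 -0.77   0.084]
scene blue [423.  30.] 67 min [0.366 0.839 0.415] max [0.458 0.921 0.425] mean [0.407 0.886 0.418]
scene blue [346. 234.] 104 min [ 0.639  0.022 -0.002] max [0.718 0.122 0.063] mean [0.695 0.049 0.045]
scene blue [219. 234.] 25 min [ 0.524 -0.277  0.129] max [ 0.534 -0.241  0.134] mean [ 0.529 -0.26   0.132]
scene blue [228. 257.] 398 min [ 0.504 -0.324  0.098] max [ 0.621 -0.198  0.115] mean [ 0.587 -0.285  0.105]
scene blue [410. 273.] 646 min [ 0.902 -0.113  0.002] max [0.944 0.195 0.077] mean [ 0.931 -0.004  0.07 ]
sce
[... 2511 characters left out ...]
 0.473 -0.51  -0.001] max [ 0.6   -0.417  0.047] mean [ 0.536 -0.463  0.015]
side blue [490. 379.] 3453 min [ 0.537 -0.728  0.087] max [ 0.708 -0.598  0.094] mean [ 0.637 -0.656  0.091]
side yellow [81.  8.] 97 min [0.238 0.862 0.41 ] max [0.264 0.891 0.437] mean [0.251 0.875 0.425]
side yellow [249. 155.] 64 min [0.467 0.229 0.128] max [0.523 0.277 0.136] mean [0.498 0.257 0.133]
side yellow [256. 176.] 157 min [0.427 0.175 0.096] max [0.538 0.197 0.118] mean [0.482 0.187 0.106]
side yellow [276. 205.] 93 min [ 0.421 -0.066  0.214] max [0.455 0.004 0.22 ] mean [ 0.438 -0.032  0.217]
side yellow [390. 210.] 297 min [ 0.735 -0.175  0.066] max [ 0.797 -0.117  0.09 ] mean [ 0.764 -0.147  0.083]
```

View pics/crop0.png

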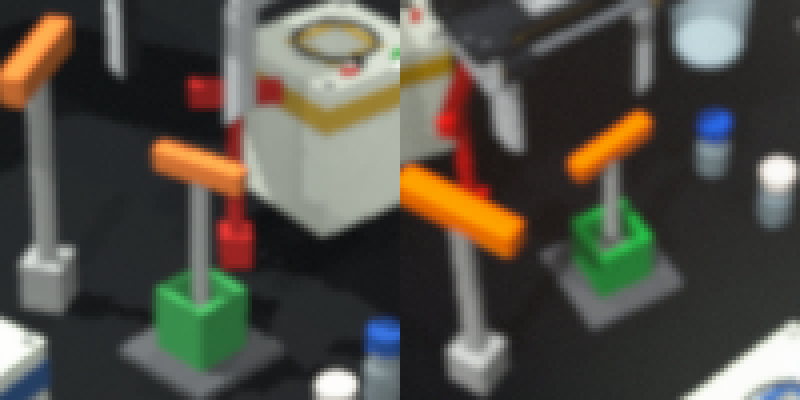

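The crop confirms it: a small orange T-bar on a steel rod standing in the green tube. The tall orange key stands free to the left and the red one is behind. Next I'll measure precisely with the wrist camera.

```bash
cat >> h.py <<'E'
from scipy.spatial.transform import Rotation as R
def tool(o):
    T=np.eye(4); T[:3,:3]=R.from_euler('xyz',o['eef_rot']).as_matrix(); T[:3,3]=o['ee_pos']; return T
def wcloud(c,o):
    F=f(c); v,u=np.mgrid[0:400,0:640]; x=u-c['cx']; y=v-c['cy']; r=np.hypot(x,y)+1e-9; th=r/F
    d=c['depth']; t=np.tan(th)*d
    P=np.stack([t*x/r,t*y/r,d],-1); E=tool(o)@c['hand_eye']; return P@E[:3,:3].T+E[:3,3]
def hsv(c): 
    h=cv2.cvtColor(c['img'],cv2.COLOR_RGB2HSV); return [h[...,i].astype(int) for i in range(3)]
def wshot(fn):
    o=telemetry.get_obs(); c=snap('wrist',fn); return o,c,wcloud(c,o)
def rect(p): 
    r=cv2.minAreaRect((p[:,:2]*1000).astype(np.float32)); return [np.round(x,1) for x in r]
E
python3 - <<'E'
from h import *
import pickle
c=pickle.load(open('wrist0.pkl','rb')); o=telemetry.get_obs(); P=wcloud(c,o); H,S,V=hsv(c)
for k,m in {'orange':(H>6)&(H<20)&(S>180)&(V>130),'green':(H>50)&(H<80)&(S>120),'red':((H<5)|(H>175))&(S>150),'yellow':(H>22)&(H<28)&(S>130)}.items():
    nl,l,st,ce=cv2.connectedComponentsWithStats((m&(c['depth']>0)).astype(np.uint8))
    for i in range(1,nl):
        if st[i,4]<60: continue
        p=P[l==i]; zt=np.percentile(p[:,2],95); t=p[(p[:,2]>zt-.005)]
        print(k,ce[i].round(),st[i,4],'z',zt.round(3),rect(t),'mean',t.mean(0).round(4), np.percentile(p,[2,98],axis=0).round(3).tolist())
E
```

```text
orange [155. 243.] 1475 z 0.216 [array([457.3,  14.8]), array([87.7, 55.8]), np.float64(45.9)] mean [ 0.4401 -0.0036  0.2192] [[0.414, -0.033, 0.193], [0.45, 0.016, 0.217]]
orange [349. 220.] 608 z 0.169 [array([574.1,  -5.3]), array([70.3, 11.3]), np.float64(13.3)] mean [ 0.5743 -0.0029  0.1667] [[0.536, -0.058, 0.001], [0.608, 0.002, 0.169]]
green [342. 189.] 1152 z 0.061 [array([575.3,  -8.9]), array([46.1, 45.7]), np.float64(87.6)] mean [ 0.5742 -0.0051  0.0602] [[0.553, -0.03, 0.017], [0.598, 0.015, 0.062]]
red [269.  81.] 2707 z 0.16 [array([510.3, 103.3]), array([70., 15.]), np.float64(44.0)] mean [0.5106 0.103  0.159 ] [[0.479, 0.078, -0.0], [0.536, 0.143, 0.161]]
yellow [254.   5.] 959 z 0.117 [array([481.3, 184.3]), array([  8.4, 123. ]), np.float64(83.1)] mean [0.5009 0.1811 0.115 ] [[0.423, 0.174, 0.096], [0.542, 0.195, 0.117]]
yellow [351. 230.] 1238 z 0.17 [array([574.8,  -9.4]), array([67.4, 11.9]), np.float64(8.4)] mean [ 0.5741 -0.0094  0.1693] [[0.543, -0.018, 0.168], [0.605, -0.001, 0.171]]
yellow [132. 237.] 575 z 0.217 [array([425.2,  -0.9]), array([16.2, 26.6]), np.float64(21.6)] mean [4.253e-01 3.000e-04 2.164e-01] [[0.416, -0.01, 0.215], [0.436, 0.012, 0.218]]
```

```bash
python3 -m creep '[[[-0.03,0.08,0],1,0.6],[[-0.06,0.16,0],2,0.6],[[-0.1,0.25,0],3,0.6],[[-0.15,0.4,0],4,0.6],[[-0.18,0.5,0],5,0.6],[[-0.18,0.5,0],6,0.6],[[-0.18,0.5,0],7,0.6],[[-0.18,0.5,0],8,0.6],[[-0.18,0.5,0],9,0.6],[[-0.18,0.5,0],10.2,0.6],[[-0.18,0.5,0],10.2,0.6],[[-0.18,0.5,0],10.2,0.6]]' 20
python3 - <<'E'
from h import *
o,c,P=wshot('w1.png'); H,S,V=hsv(c); print(o['ee_pos'],o['eef_rot'],o['qpos'],o['grip_width'])
m=(H>6)&(H<28)&(S>150)&(V>130)&(abs(P[...,2]-.169)<.006)&(np.hypot(P[...,0]-.575,P[...,1]+.009)<.06)
p=P[m]; print(len(p),rect(p),p.mean(0),P[m][:,2].std())
m=(H>50)&(H<80)&(S>120)&(P[...,2]>.055); print(rect(P[m]),m.sum())
E
```

```text
time_s: 1.35
ee_pos: [0.5749, -0.009, 0.2243]
eef_rot: [-3.142, 0.0, 0.15]
force: [0.2, 0.4, -0.4]
grip_width: 0.0564
[ 0.57492795 -0.00899572  0.22430236] [-3.14153525e+00  3.13093782e-04  1.50044934e-01] [-7.93341246e-02  3.56037733e-01  1.44714273e+00 -1.57084677e-05
  1.33873014e+00  1.34142089e+00] 0.05644293639227845
1643 [array([575.6,  -9.2]), array([69.2, 13.2]), np.float64(9.0)] [ 0.57751416 -0.00910096  0.16904456] 0.0007674977786668219
[array([ 502.8, -297.4]), array([1093.8,  273.8]), np.float64(72.3)] 976
```

View pics/w1.png

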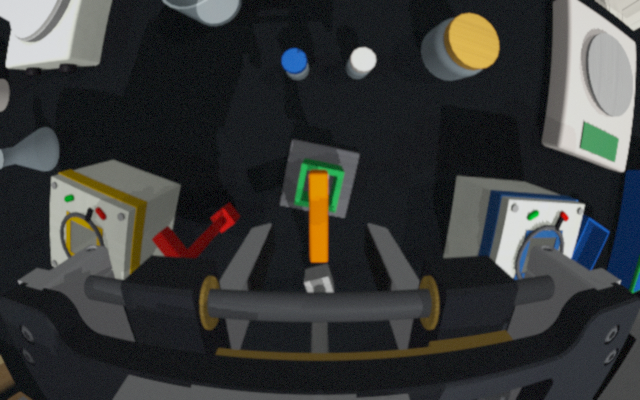

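The key bar lies at (318,215), centred between the two fingers and in line with them. Lower and grip.

```bash
python3 -m creep '[[[0,0.0,0.3],0,0.6],[[0,0,0.6],0,0.6],[[0,0,0.9],0,0.6],[[0,0,1.1],0,0.6],[[0,0,1.28],0,0.6],[[0,0,1.28],0,0.3],[[0,0,1.28],0,0.1],[[0,0,1.28],0,0],[[0,0,1.28],0,0],[[0,0,1.28],0,0],[[0,0,1.28],0,0],[[0,0,1.28],0,0]]' 40
python3 -m creep '[[[0,0,0],0,0],[[0,0,0],0,0]]'
```

```text
time_s: 2.6
ee_pos: [0.5751, -0.009, 0.1607]
eef_rot: [3.142, -0.0, 0.147]
force: [-0.3, 0.1, 1.1]
grip_width: 0.014
time_s: 2.8
ee_pos: [0.5751, -0.009, 0.1607]
eef_rot: [3.142, -0.0, 0.147]
force: [-0.4, 1.3, 3.2]
grip_width: 0.0132
```

```bash
python3 -m creep '[[[0,0,-0.2],0,0],[[0,0,-0.5],0,0],[[0,0,-0.9],0,0],[[0,0,-1.3],0,0],[[0,0,-1.7],0,0],[[0,0,-2.1],0,0],[[0,0,-2.5],0,0],[[0,0,-2.8],0,0],[[0,0,-3.0],0,0],[[0,0,-3.0],0,0],[[0,0,-3.0],0,0]]'
python3 - <<'E'
from h import *
import pickle
o,c,P=wshot('w2.png'); print(o['ee_pos'],o['eef_rot'],o['force'],o['moment']); pickle.dump((o,c),open('w2.pkl','wb'))
snap('side','s2.png')
E
```

```text
time_s: 3.9
ee_pos: [0.5748, -0.009, 0.3098]
eef_rot: [-3.141, 0.001, 0.147]
force: [-0.3, 0.2, -3.8]
grip_width: 0.014
[ 0.57481341 -0.00900043  0.30976036] [-3.14140572e+00  9.73996637e-04  1.46617174e-01] [-0.28879067  0.20108093 -3.84475366] [0.04672855 0.11420995 0.0223808 ]
```

View pics/w2.png

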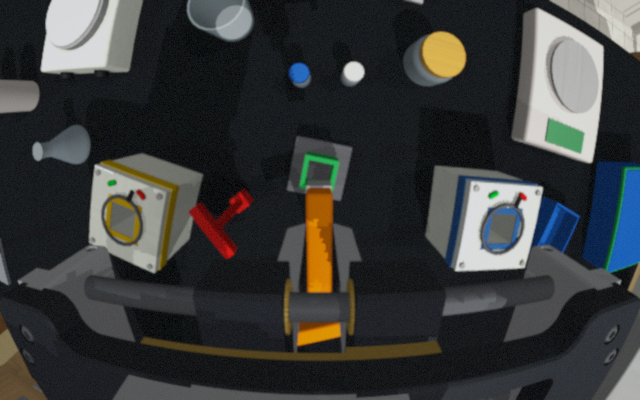

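View pics/s2.png

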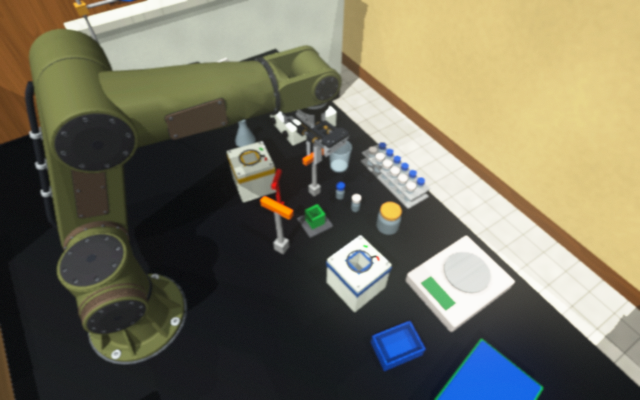

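Key is lifted clear of the stand (wrist view: empty green tube at (320,172)). The blue box top is visible at about (505,222), with the shaft at (500,228). Next: measure box, shaft and pointer.

Run:
```python
from h import *
import pickle
o,c=pickle.load(open('w2.pkl','rb')); P=wcloud(c,o); H,S,V=hsv(c)
d=np.hypot(P[...,0]-.555,P[...,1]+.262)
m=(d<.1)&(abs(P[...,2]-.130)<.007)
print('top z',np.median(P[m][:,2]),m.sum()); r=rect(P[m]); print('box top',r)
vs,us=np.where(m); print('px',us.min(),us.max(),vs.min(),vs.max())
# shaft hole: pixels inside deep
b=m&(H>98)&(H<120)&(S>100); print('blue rim',rect(P[b]),b.sum(),P[b].mean(0))
g=(d<.1)&(H>45)&(H<85)&(S>100)&(P[...,2]>.12); print('green',P[g].mean(0),g.sum())
rd=(d<.1)&((H<8)|(H>172))&(S>120)&(P[...,2]>.12); print('red',P[rd].mean(0),rd.sum())
k=m&(V<60); print('dark',P[k].mean(0),rect(P[k]),k.sum())
crop=c['img'][160:290,420:560,::-1]; cv2.imwrite('pics/w2c.png',cv2.resize(crop,None,fx=4,fy=4,interpolation=cv2.INTER_CUBIC))
g=(H>50)&(H<80)&(S>120)&(abs(P[...,2]-.06)<.004)&(np.hypot(P[...,0]-.575,P[...,1]+.009)<.05); print('stand',rect(P[g]),P[g].mean(0))
```

```text
top z 0.13025383261626816 5575
box top [array([ 554.4, -257.2]), array([121.2, 122.2]), np.float64(5.7)]
px 453 541 180 270
blue rim [array([ 555.1, -255.9]), array([58. , 60.8]), np.float64(5.2)] 486 [ 0.55462918 -0.25886498  0.13174232]
green [ 0.59745456 -0.22647282  0.1341471 ] 43
red [ 0.60246753 -0.27436111  0.13450745] 35
dark [ 0.5936273  -0.2663237   0.13611456] [array([ 593.8, -266.2]), array([ 4. , 13.2]), np.float64(85.0)] 15
stand [array([575.8,  -9.4]), array([46.8, 46.1]), np.float64(88.3)] [ 0.58274972 -0.00691746  0.06007822]
```

View pics/w2c.png

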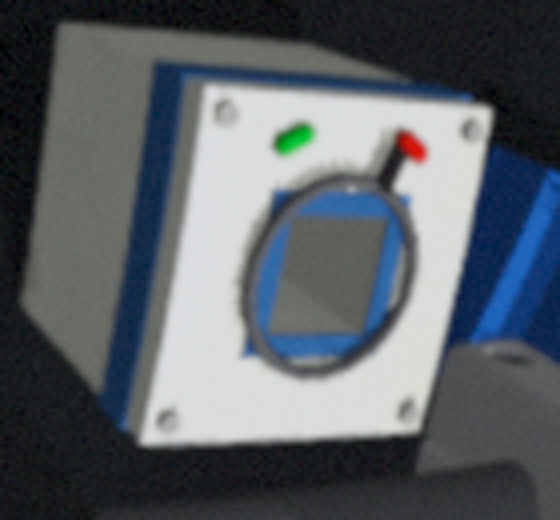

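```bash
python3 -m creep '[[[-0.1,0.2,0],0,0],[[-0.3,0.6,0],0,0],[[-0.6,1.1,0],0,0],[[-0.9,1.7,0],0,0],[[-1.2,2.3,0],0,0],[[-1.5,2.9,0],0,0],[[-1.8,3.5,0],0,0],[[-2.1,4.0,0],0,0],[[-2.4,4.4,0],0,0],[[-2.5,4.64,0],0,0],[[-2.5,4.64,0],0,0],[[-2.5,4.64,0],0,0]]'
cat > box.py <<'E'
from h import *
import sys,pickle
fn=sys.argv[1]
o,c,P=wshot(fn+'.png'); pickle.dump((o,c),open(fn+'.pkl','wb')); print(o['time_s'],o['ee_pos'].round(4),o['eef_rot'].round(4),o['force'].round(2),o['moment'].round(3))
H,S,V=hsv(c)
d=np.hypot(P[...,0]-.5548,P[...,1]+.257)
m=(d<.1)&(abs(P[...,2]-.130)<.006)
print('z',np.median(P[m][:,2]),'top',rect(P[m]))
b=m&(H>98)&(H<120)&(S>100); print('rim',rect(P[b]),b.sum())
for n,k in {'g':(d<.1)&(H>45)&(H<85)&(S>100)&(P[...,2]>.12),'r':(d<.1)&((H<8)|(H>172))&(S>120)&(P[...,2]>.12),'k':(d<.055)&(d>.034)&(V<50)&(P[...,2]>.129)}.items():
    if k.any(): q=P[k].mean(0); vs,us=np.where(k); print(n,q.round(4),k.sum(),'ang',np.degrees(np.arctan2(q[1]+.257,q[0]-.5548)).round(1),us.mean().round(),vs.mean().round())
deep=(d<.03)&(P[...,2]<.1); print('deep z hist',np.histogram(P[deep][:,2],bins=np.arange(0,.1,.008)))
E
python3 box.py w3
```

```text
time_s: 5.2
ee_pos: [0.4854, -0.2564, 0.3102]
eef_rot: [-3.141, 0.0, 0.147]
force: [0.4, 0.1, -2.4]
grip_width: 0.0137
5.2 [ 0.4854 -0.2564  0.3102] [-3.1412e+00  1.0000e-04  1.4660e-01] [ 0.38  0.11 -2.44] [0.08  0.109 0.047]
z 0.13040081681586702 top [array([ 554.4, -257.9]), array([121.2, 120.5]), np.float64(5.9)]
rim [array([ 554.2, -257.7]), array([57.5, 57. ]), np.float64(5.5)] 989
g [ 0.5623 -0.2408  0.2835] 138 ang 65.2 330.0 177.0
r [ 0.5936 -0.2746  0.1626] 76 ang -24.4 337.0 96.0
k [ 0.5132 -0.2584  0.4161] 22048 ang -178.1 341.0 330.0
deep z hist (array([  4, 703,  30,  35,  33, 113,  64,  46,  38,  62,  54,  52]), array([0.   , 0.008, 0.016, 0.024, 0.032, 0.04 , 0.048, 0.056, 0.064,
       0.072, 0.08 , 0.088, 0.096]))
```

View pics/w3.png

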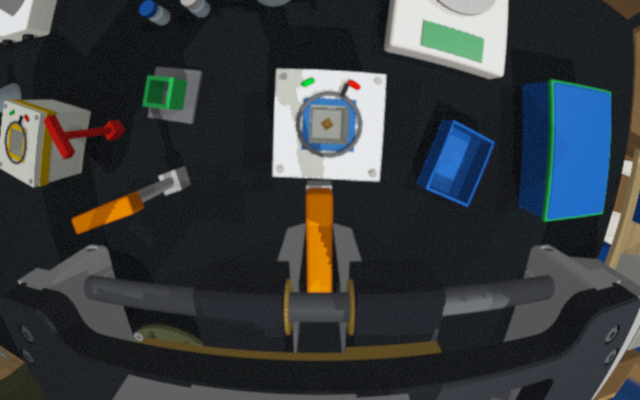

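The shaft and the brass stem are seen straight down: a diamond at (327,124), with the pointer near the red mark (345,88).

Run:
```python
from h import *
import pickle
o,c=pickle.load(open('w3.pkl','rb')); H,S,V=hsv(c); P=wcloud(c,o)
crop=c['img'][64:186,268:390,::-1]; cv2.imwrite('pics/w3c.png',cv2.resize(crop,None,fx=4.8,fy=4.8,interpolation=cv2.INTER_CUBIC))
d=np.hypot(P[...,0]-.5545,P[...,1]+.2578)
m=np.zeros_like(d,bool); m[110:140,312:343]=True
m&=(H>8)&(H<25)&(S>90)
vs,us=np.where(m); print(m.sum()); print(cv2.minAreaRect(np.stack([us,vs],1).astype(np.float32)))
print('rect',rect(P[m&(abs(P[...,2]-.044)<.008)]),P[m][:,2].round(3))
for n,k in {'g':(H>45)&(H<85)&(S>100),'r':((H<8)|(H>172))&(S>120)}.items():
    k=k&(abs(P[...,2]-.134)<.006)&(d<.08)
    q=P[k].mean(0); print(n,q,k.sum(),np.degrees(np.arctan2(q[1]+.2578,q[0]-.5545)))
k=(V<70)&(d>.036)&(d<.055)&(abs(P[...,2]-.135)<.005); vs,us=np.where(k); print(list(zip(us,vs))[:40]); 
q=P[k].mean(0); print(q,k.sum(),np.degrees(np.arctan2(q[1]+.2578,q[0]-.5545)))
```

```text
80
((326.6922912597656, 123.5384521484375), (8.875203132629395, 8.875203132629395), 56.30992889404297)
rect [array([ 554.8, -257.7]), array([12.2, 12.1]), np.float64(42.4)] [0.044 0.043 0.044 0.046 0.044 0.046 0.045 0.044 0.046 0.046 0.044 0.044
 0.046 0.046 0.047 0.048 0.048 0.046 0.045 0.045 0.044 0.046 0.047 0.049
 0.049 0.048 0.05  0.048 0.045 0.045 0.044 0.046 0.049 0.049 0.048 0.049
 0.049 0.049 0.047 0.044 0.043 0.045 0.047 0.05  0.05  0.049 0.05  0.049
 0.046 0.044 0.042 0.046 0.048 0.049 0.049 0.049 0.049 0.048 0.047 0.045
 0.045 0.048 0.05  0.049 0.05  0.049 0.047 0.046 0.045 0.047 0.047 0.047
 0.046 0.046 0.046 0.045 0.044 0.046 0.044 0.043]
g [ 0.59700215 -0.22842631  0.13453773] 70 34.64876605091018
r [ 0.60198249 -0.27722647  0.13460563] 68 -22.250898183469584
[(np.int64(346), np.int64(84)), (np.int64(345), np.int64(85)), (np.int64(346), np.int64(85)), (np.int64(347), np.int64(85)), (np.int64(345), np.int64(86)), (np.int64(346), np.int64(86)), (np.int64(344), np.int64(87)), (np.int64(345), np.int64(87)), (np.int64(346), np.int64(87)), (np.int64(344), np.int64(88)), (np.int64(345), np.int64(88)), (np.int64(346), np.int64(88)), (np.int64(343), np.int64(89)), (np.int64(344), np.int64(89)), (np.int64(345), np.int64(89)), (np.int64(343), np.int64(90)), (np.int64(344), np.int64(90)), (np.int64(345), np.int64(90)), (np.int64(342), np.int64(91)), (np.int64(343), np.int64(91)), (np.int64(344), np.int64(91)), (np.int64(342), np.int64(92)), (np.int64(343), np.int64(92)), (np.int64(344), np.int64(92)), (np.int64(341), np.int64(93)), (np.int64(342), np.int64(93)), (np.int64(343), np.int64(93)), (np.int64(343), np.int64(94))]
[ 0.5947008  -0.26830867  0.13712049] 28 -14.649571885609507
```

View pics/w3c.png

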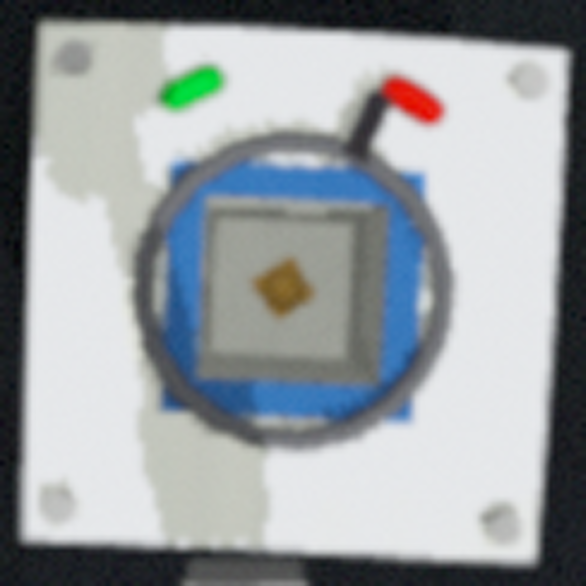

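Run:
```python
from h import *
import pickle
o,c=pickle.load(open('w3.pkl','rb')); P=wcloud(c,o)
# warp ring: rectify into world-plane z=0.044 top view, using projection
T=np.linalg.inv(tool(o)@c['hand_eye']); F=f(c)
def proj(W):
    q=W@T[:3,:3].T+T[:3,3]; rr=np.hypot(q[...,0],q[...,1]); th=np.arctan2(rr,q[...,2]); return c['cx']+F*th*q[...,0]/rr, c['cy']+F*th*q[...,1]/rr
n=240; s=0.0002; g=(np.arange(n)-n/2)*s
X,Y=np.meshgrid(.5548+g,-.2577-g); W=np.stack([X,Y,np.full_like(X,.044)],-1)
u,v=proj(W); im=cv2.remap(c['img'],u.astype(np.float32),v.astype(np.float32),cv2.INTER_CUBIC)
cv2.imwrite('pics/stem.png',cv2.resize(im[:,:,::-1],None,fx=2.5,fy=2.5))
sat=(im.max(2).astype(float)-im.min(2)); 
w=np.clip((sat-30)/40,0,1); rr=np.hypot(X-.5548,Y+.2577); w[rr>.014]=0
cx=(w*X).sum()/w.sum(); cy=(w*Y).sum()/w.sum(); print(cx,cy,'area-side',np.sqrt(w.sum())*s)
z=(X-cx)+1j*(Y-cy)
for p in (4,6,8):
  m=(w*abs(z)**p*np.exp(4j*np.angle(z))).sum(); print('corner dir',np.degrees(np.angle(m))/4,'face dir',np.degrees(np.angle(m))/4+45, abs(m)/(w*abs(z)**p).sum())
def fit():
  from scipy.optimize import minimize
  w2=cv2.GaussianBlur(w,(0,0),3)
  best=None
  for a in np.arange(0,90,1):
    for side in (10,11,12,13,14):
      ca,sa=np.cos(np.radians(a)),np.sin(np.radians(a)); x=(X-cx)*ca+(Y-cy)*sa; y=-(X-cx)*sa+(Y-cy)*ca
      t=cv2.GaussianBlur(((abs(x)<side/2e3)&(abs(y)<side/2e3)).astype(float),(0,0),5)
      e=((t-w2)**2).sum()
      if best is None or e<best[0]: best=(e,a,side)
  print(best)
fit()
```

```text
0.554793950874185 -0.2575196392647028 area-side 0.012027011266312178
corner dir -3.8018420825681254 face dir 41.19815791743187 0.4282329626850755
corner dir -3.723232371452224 face dir 41.27676762854777 0.534282420014557
corner dir -3.6712705091063325 face dir 41.328729490893664 0.6191377896770834
(np.float64(20.214804663072265), np.int64(41), 12)
```

View pics/stem.png

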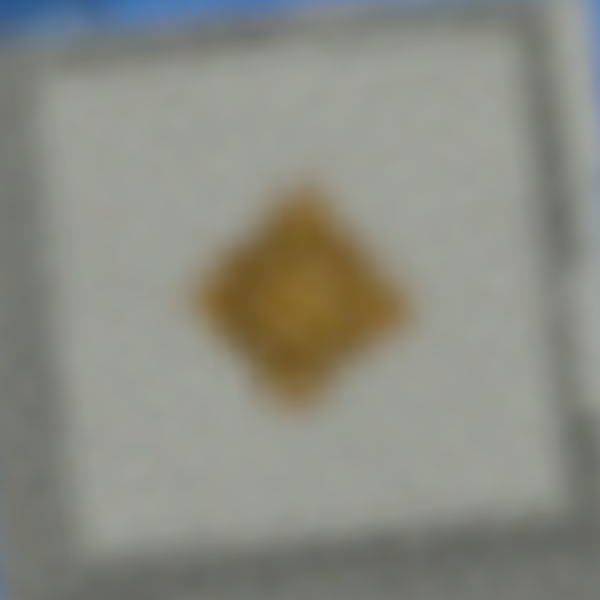

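```bash
python3 -m creep '[[[0.2,0.03,0],-0.5,0],[[0.5,0.08,0],-1,0],[[0.8,0.13,0],-1.7,0],[[1.1,0.18,0],-2.4,0],[[1.3,0.22,0],-3.1,0],[[1.37,0.23,0],-3.7,0],[[1.37,0.23,0],-4.1,0],[[1.37,0.23,0],-4.1,0],[[1.37,0.23,0],-4.1,0],[[1.37,0.23,0],-4.1,0]]'
python3 box.py w4 | head -3
python3 - <<'E'
from h import *
snap('side','s4.png')
E
```

```text
time_s: 6.25
ee_pos: [0.5548, -0.2577, 0.3105]
eef_rot: [3.142, -0.0, 0.718]
force: [-0.5, -0.8, -3.3]
grip_width: 0.0137
6.25 [ 0.5548 -0.2577  0.3105] [ 3.1415e+00 -1.0000e-04  7.1820e-01] [-0.53 -0.79 -3.27] [0.042 0.061 0.022]
z 0.13038160049151057 top [array([ 554.5, -257.7]), array([121.3, 121.4]), np.float64(5.7)]
rim [array([ 554.8, -257.7]), array([58.4, 57.7]), np.float64(5.7)] 707
```

View pics/w4.png

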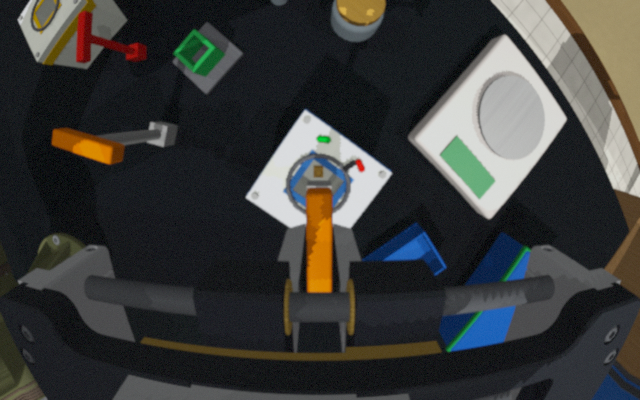

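View pics/s4.png

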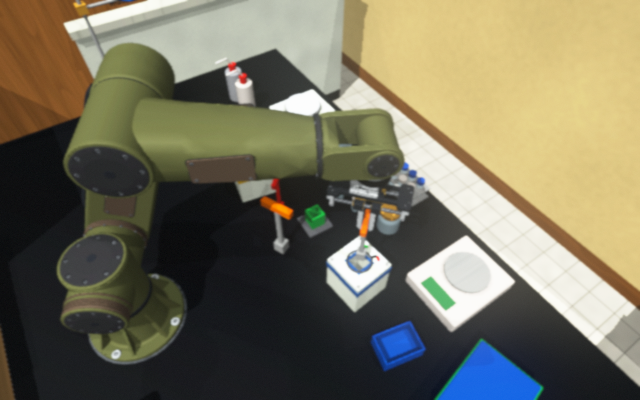

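The key hangs over the shaft, the stem edge at (319,172) is parallel to the bar, and the position agrees within 0.3 mm. Lower to just above the stem.

```bash
python3 -m creep '[[[0,0,0.15],0,0],[[0,0,0.35],0,0],[[0,0,0.55],0,0],[[0,0,0.75],0,0],[[0,0,0.95],0,0],[[0,0,1.15],0,0],[[0,0,1.35],0,0],[[0,0,1.55],0,0],[[0,0,1.75],0,0],[[0,0,1.9],0,0],[[0,0,2.0],0,0],[[0,0,2.0],0,0]]'
python3 -m creep '[[[0,0,0],0,0],[[0,0,0.05],0,0],[[0,0,0.1],0,0],[[0,0,0.1],0,0]]'
```

```text
time_s: 7.55
ee_pos: [0.5545, -0.2581, 0.2097]
eef_rot: [-3.141, 0.0, 0.719]
force: [-0.3, -0.6, -3.0]
grip_width: 0.0135
time_s: 7.95
ee_pos: [0.5546, -0.2581, 0.2051]
eef_rot: [-3.141, 0.0, 0.719]
force: [0.3, 0.7, -3.0]
grip_width: 0.0141
```

```bash
python3 -m creep '[[[0,0,0.05],0,0],[[0,0,0.1],0,0],[[0,0,0.1],0,0]]'
python3 -m creep '[[[0,0,0.05],0,0],[[0,0,0.08],0,0],[[0,0,0.08],0,0]]'
python3 -m creep '[[[0,0,0.03],0,0],[[0,0,0.06],0,0],[[0,0,0.06],0,0]]'
```

```text
time_s: 8.25
ee_pos: [0.5545, -0.2581, 0.1999]
eef_rot: [-3.141, 0.0, 0.719]
force: [-0.2, 0.2, -2.7]
grip_width: 0.0139
time_s: 8.55
ee_pos: [0.5546, -0.2581, 0.1961]
eef_rot: [-3.141, 0.0, 0.719]
force: [0.0, 0.3, -3.0]
grip_width: 0.0138
time_s: 8.85
ee_pos: [0.5547, -0.2582, 0.1935]
eef_rot: [3.141, -0.0, 0.719]
force: [0.3, 0.9, -1.0]
grip_width: 0.0135
```

```bash
python3 -m creep '[[[0,0,0.03],0,0],[[0,0,0.06],0,0],[[0,0,0.06],0,0]]'
```

```text
time_s: 9.15
ee_pos: [0.5547, -0.2582, 0.1905]
eef_rot: [3.141, -0.0, 0.719]
force: [-0.1, -0.9, 1.9]
grip_width: 0.0137
```

The push is about 4.9 N with the stem 4 mm down, so it isn't in line yet. Feel for it by turning.

```bash
python3 -m creep '[[[0,0,0],-0.2,0],[[0,0,0],-0.4,0],[[0,0,0],-0.4,0]]'
python3 -m creep '[[[0,0,0],-0.2,0],[[0,0,0],-0.4,0],[[0,0,0],-0.4,0]]'
```

```text
time_s: 9.45
ee_pos: [0.5547, -0.2581, 0.1906]
eef_rot: [3.141, -0.0, 0.777]
force: [-0.2, 0.4, 1.0]
grip_width: 0.0141
time_s: 9.75
ee_pos: [0.5547, -0.258, 0.1904]
eef_rot: [-3.141, -0.0, 0.832]
force: [0.3, 1.3, 0.4]
grip_width: 0.0139
```

```bash
python3 -m creep '[[[0,0,0],0,0]]'; python3 -c "
from h import *
o=telemetry.get_obs();print(o['force'],o['moment'])"
python3 -m creep '[[[0,0,0],-0.2,0],[[0,0,0],-0.4,0],[[0,0,0],-0.4,0]]'
```

```text
time_s: 9.85
ee_pos: [0.5547, -0.2581, 0.1904]
eef_rot: [-3.142, -0.0, 0.831]
force: [0.5, 1.0, 0.4]
grip_width: 0.0134
[0.50583961 1.00700647 0.43880578] [ 0.30757792 -0.04654898  0.01144327]
time_s: 10.15
ee_pos: [0.5547, -0.2581, 0.1904]
eef_rot: [-3.142, -0.0, 0.888]
force: [-0.3, 1.8, 1.2]
grip_width: 0.0136
```

```bash
python3 box.py w5 | head -2;python3 -m creep '[[[0,0,0],0,0]]'
```

```text
10.15 [ 0.5547 -0.2581  0.1904] [-3.1415e+00 -1.0000e-04  8.8820e-01] [-0.27  1.84  1.18] [ 0.414 -0.004 -0.008]
z 0.13039956523340818 top [array([ 554.3, -258. ]), array([121.1, 121.5]), np.float64(5.7)]
time_s: 10.3
ee_pos: [0.5547, -0.2581, 0.1904]
eef_rot: [-3.142, -0.0, 0.886]
force: [0.9, 1.7, 0.6]
grip_width: 0.0132
```

View pics/w5.png

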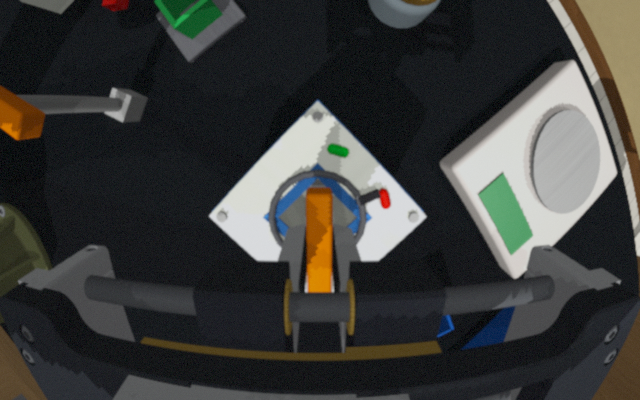

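```bash
python3 -m creep '[[[0.012,-0.01,0],0,0],[[0.012,-0.01,0],0,0]]';python3 -c "
from h import *
o=telemetry.get_obs();print(o['force'],o['moment'])"
python3 -m creep '[[[0,0,0],0.2,0],[[0,0,0],0.4,0],[[0,0,0],0.4,0]]'
python3 -c "
from h import *
o=telemetry.get_obs();print(o['force'],o['moment'])"
```

```text
time_s: 10.5
ee_pos: [0.5546, -0.2573, 0.1903]
eef_rot: [-3.141, 0.0, 0.887]
force: [0.1, 0.4, -1.7]
grip_width: 0.0137
[ 0.12721197  0.39922102 -1.71251839] [ 0.21552298  0.03672781 -0.01054219]
time_s: 10.8
ee_pos: [0.5545, -0.2573, 0.1901]
eef_rot: [-3.141, 0.0, 0.829]
force: [-0.3, 1.6, -2.9]
grip_width: 0.0138
[-0.31103606  1.64746413 -2.92890609] [0.25031106 0.13863792 0.03118925]
```

```bash
python3 -m creep '[[[0,0,0],0.2,0],[[0,0,0],0.4,0],[[0,0,0],0.4,0]]'
python3 -c "
from h import *
o=telemetry.get_obs();print(o['force'],o['moment'])"
```

```text
time_s: 11.1
ee_pos: [0.5546, -0.2574, 0.1904]
eef_rot: [-3.142, 0.0, 0.773]
force: [0.4, 0.3, -2.8]
grip_width: 0.0137
[ 0.36657252  0.30727564 -2.82643934] [ 0.06074155  0.16036162 -0.03070948]
```

The push has faded to just the key's weight, so the stem has sprung into the socket. Now lower it on gently.

```bash
python3 -m creep '[[[0,0,0.03],0,0],[[0,0,0.06],0,0],[[0,0,0.06],0,0]]'
```

```text
time_s: 11.4
ee_pos: [0.5546, -0.2574, 0.1871]
eef_rot: [-3.141, 0.0, 0.775]
force: [0.6, 0.1, -2.7]
grip_width: 0.0136
```

```bash
python3 -m creep '[[[0,0,0.03],0,0],[[0,0,0.06],0,0],[[0,0,0.06],0,0]]'
```

```text
time_s: 11.7
ee_pos: [0.5546, -0.2573, 0.1841]
eef_rot: [-3.141, 0.0, 0.775]
force: [-0.5, 0.1, -2.1]
grip_width: 0.0139
```

```bash
python3 -m creep '[[[0,0,0.03],0,0],[[0,0,0.06],0,0],[[0,0,0.06],0,0]]'; python3 box.py w6|head -1
```

```text
time_s: 12.0
ee_pos: [0.5546, -0.2573, 0.1812]
eef_rot: [-3.141, 0.0, 0.775]
force: [0.7, -0.1, -3.0]
grip_width: 0.0136
12.0 [ 0.5546 -0.2573  0.1812] [-3.1413e+00  1.0000e-04  7.7500e-01] [ 0.7  -0.1  -2.99] [ 0.035  0.105 -0.017]
```

```bash
python3 -m creep '[[[0,0,0.02],0,0],[[0,0,0.02],0,0]]'
cat > ptr.py <<'E'
from h import *
import sys,pickle
fn=sys.argv[1]
o,c,P=wshot(fn+'.png'); print(o['time_s'],'yaw',o['eef_rot'][2].round(4),o['ee_pos'].round(4),'F',o['force'].round(2),'M',o['moment'].round(3))
H,S,V=hsv(c); C=np.array([.5547,-.2576]); d=np.hypot(P[...,0]-C[0],P[...,1]-C[1])
T=np.linalg.inv(tool(o)@c['hand_eye']); F=f(c)
n=400; s=0.0003; g=(np.arange(n)-n/2)*s
X,Y=np.meshgrid(C[0]+g,C[1]-g); q=np.stack([X,Y,np.full_like(X,.135)],-1)@T[:3,:3].T+T[:3,3]
rr=np.hypot(q[...,0],q[...,1]); th=np.arctan2(rr,q[...,2])
u=(c['cx']+F*th*q[...,0]/rr).astype(np.float32); v=(c['cy']+F*th*q[...,1]/rr).astype(np.float32)
im=cv2.remap(c['img'],u,v,cv2.INTER_LINEAR); z=cv2.remap(P[...,2].astype(np.float32),u,v,cv2.INTER_NEAREST)
h=cv2.cvtColor(im,cv2.COLOR_RGB2HSV).astype(int); R0=np.hypot(X-C[0],Y-C[1]); A=np.degrees(np.arctan2(Y-C[1],X-C[0]))
a={}
for n_,k in {'g':(h[...,0]>45)&(h[...,0]<85)&(h[...,1]>100)&(R0<.07)&(R0>.04),'r':((h[...,0]<8)|(h[...,0]>172))&(h[...,1]>120)&(R0<.07)&(R0>.04),'k':(h[...,2]<70)&(R0>.037)&(R0<.047)&(abs(z-.135)<.008)&(abs(A-6)<60)}.items():
    a[n_]=A[k].mean() if k.any() else np.nan; print(n_,k.sum(),a[n_].round(2),A[k].std().round(1) if k.any() else '')
print('q est from red',np.radians(a['k']-a['r']),'to green',np.radians(a['g']-a['k']))
cv2.imwrite('pics/'+fn+'t.png',im[:,:,::-1])
E
python3 ptr.py p1
```

```text
time_s: 12.25
ee_pos: [0.5546, -0.2573, 0.1804]
eef_rot: [-3.141, 0.0, 0.775]
force: [-0.1, -0.6, -3.0]
grip_width: 0.0137
12.25 yaw 0.7749 [ 0.5546 -0.2573  0.1804] F [-0.1  -0.57 -2.97] M [ 0.063  0.123 -0.001]
g 1056 32.52 20.3
r 1009 -21.76 4.4
k 586 -15.15 2.1
q est from red 0.11534439072049038 to green 0.8320327038832278
```

View pics/p1t.png

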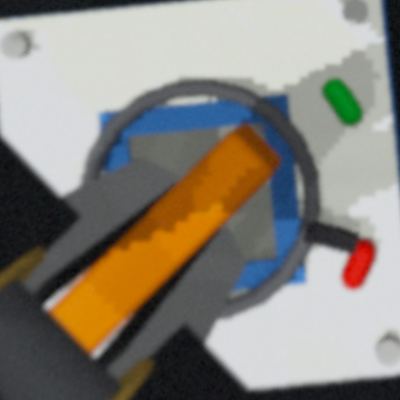

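```bash
python3 -m creep '[[[0,0,0],-0.3,0],[[0,0,0],-0.8,0],[[0,0,0],-1.3,0],[[0,0,0],-1.8,0],[[0,0,0],-2.3,0],[[0,0,0],-2.8,0],[[0,0,0],-3.3,0],[[0,0,0],-3.7,0],[[0,0,0],-4,0],[[0,0,0],-4,0]]'; sed -i "s/A\[k\].mean() if/np.median(A[k]) if/" ptr.py; python3 ptr.py p2
```

```text
time_s: 13.3
ee_pos: [0.5546, -0.2572, 0.1804]
eef_rot: [-3.141, -0.0, 1.334]
force: [-0.6, 1.8, -2.9]
grip_width: 0.0136
13.3 yaw 1.334 [ 0.5546 -0.2572  0.1804] F [-0.58  1.85 -2.87] M [ 0.301  0.153 -0.043]
g 1052 35.34 16.7
r 1009 -21.93 5.4
k 633 12.17 2.3
q est from red 0.5951755303543173 to green 0.404366956595332
```

View pics/p2t.png

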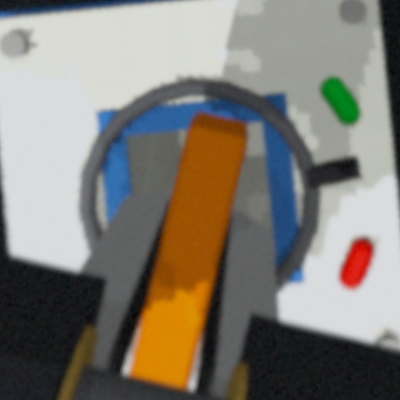

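The key drives the valve: the pointer (335,172) is midway between the marks, with 0.40 rad left.

```bash
python3 -m creep '[[[0,0,0],-0.3,0],[[0,0,0],-0.7,0],[[0,0,0],-1.1,0],[[0,0,0],-1.5,0],[[0,0,0],-1.9,0],[[0,0,0],-2.2,0],[[0,0,0],-2.4,0],[[0,0,0],-2.4,0]]'; python3 ptr.py p3
```

```text
time_s: 14.15
ee_pos: [0.5546, -0.2573, 0.1804]
eef_rot: [-3.141, -0.0, 1.668]
force: [-0.5, 1.6, -2.6]
grip_width: 0.014
14.15 yaw 1.6682 [ 0.5546 -0.2573  0.1804] F [-0.48  1.56 -2.64] M [ 0.411  0.16  -0.068]
g 1037 35.58 4.5
r 1113 -22.59 4.8
k 568 31.34 2.0
q est from red 0.94122256256257 to green 0.0740315297481976
```

View pics/p3t.png

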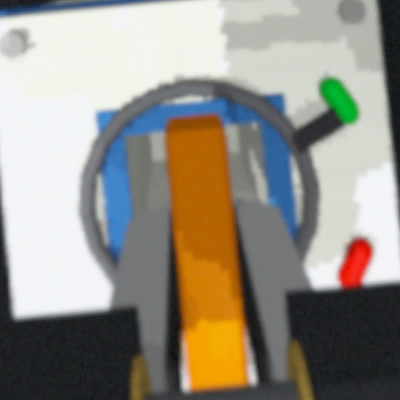

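```bash
python3 -m creep '[[[0,0,0],-0.2,0],[[0,0,0],-0.4,0],[[0,0,0],-0.4,0],[[0,0,0],-0.4,0]]'; python3 ptr.py p4
```

```text
time_s: 14.6
ee_pos: [0.5546, -0.2573, 0.1804]
eef_rot: [-3.141, -0.0, 1.724]
force: [-0.6, 1.6, -3.2]
grip_width: 0.014
14.6 yaw 1.7242 [ 0.5546 -0.2573  0.1804] F [-0.61  1.57 -3.19] M [ 0.428  0.198 -0.064]
g 1003 35.69 4.5
r 996 -21.83 4.2
k 566 34.67 2.1
q est from red 0.986123151321255 to green 0.01782419466431069
```

View pics/p4t.png

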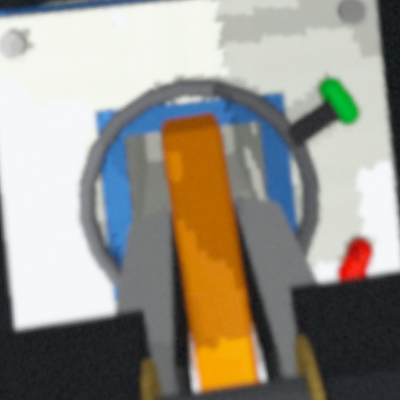

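The pointer (320,120) now meets the green mark; estimated q is about 0.985. Ease the key back to mid-play and draw it out.

```bash
python3 -m creep '[[[0,0,0],0.3,0],[[0,0,0],0.75,0],[[0,0,0],0.75,0],[[0,0,-0.05],0.75,0],[[0,0,-0.12],0.75,0],[[0,0,-0.2],0.75,0],[[0,0,-0.3],0.75,0],[[0,0,-0.4],0.75,0],[[0,0,-0.4],0.75,0]]'; python3 ptr.py p5
```

```text
time_s: 15.55
ee_pos: [0.555, -0.2576, 0.2015]
eef_rot: [3.14, 0.001, 1.62]
force: [0.8, -0.3, -3.6]
grip_width: 0.0137
15.55 yaw 1.6198 [ 0.555  -0.2576  0.2015] F [ 0.81 -0.3  -3.59] M [ 0.022 -0.036  0.01 ]
g 1032 35.52 6.3
r 1016 -22.18 9.2
k 596 34.68 2.1
q est from red 0.9925137455454062 to green 0.014590647414447459
```

```bash
python3 -m creep '[[[0,0,-0.15],0,0],[[0,0,-0.35],0,0],[[0,0,-0.6],0,0],[[0,0,-0.9],0,0],[[0,0,-1.2],0,0],[[0,0,-1.5],0,0],[[0,0,-1.8],0,0],[[0,0,-2.05],0,0],[[0,0,-2.2],0,0],[[0,0,-2.2],0,0],[[0,0,-2.2],0,0]]'
python3 box.py w7
python3 - <<'E'
from h import *
o=telemetry.get_obs(); T=tool(o)
print('to stand (tool units)',(T[:3,:3].T@(np.array([.5753,-.0093,o['ee_pos'][2]])-o['ee_pos']))/.05, o['qpos'])
E
python3 ptr.py p6
```

```text
time_s: 16.7
ee_pos: [0.5546, -0.2573, 0.31]
eef_rot: [-3.141, -0.0, 1.62]
force: [-0.0, 0.4, -2.9]
grip_width: 0.0136
16.7 [ 0.5546 -0.2573  0.31  ] [-3.1410e+00 -3.0000e-04  1.6197e+00] [-0.03  0.37 -2.87] [ 0.025 -0.017  0.003]
z 0.13039994556530382 top [array([ 554.6, -257.4]), array([121.3, 120.5]), np.float64(5.7)]
rim [array([ 554.5, -256.8]), array([57.5, 56.1]), np.float64(5.3)] 717
g [ 0.5817 -0.226   0.2483] 118 ang 49.1 351.0 206.0
r [ 0.5955 -0.2749  0.1607] 65 ang -23.7 354.0 212.0
k [ 0.5552 -0.2304  0.415 ] 12861 ang 89.1 326.0 320.0
deep z hist (array([  3, 287,  12,   8,   9,  92,  41,  24,  20,  24,  29,  33]), array([0.   , 0.008, 0.016, 0.024, 0.032, 0.04 , 0.048, 0.056, 0.064,
       0.072, 0.08 , 0.088, 0.096]))
to stand (tool units) [4.93347479e+00 6.57303313e-01 2.39512683e-03] [-4.94322825e-01  3.97095774e-01  1.19646983e+00  9.85726146e-06
  1.54920960e+00 -5.43209483e-01]
16.75 yaw 1.6197 [ 0.5545 -0.2573  0.3097] F [-0.6  -0.12 -3.2 ] M [0.004 0.012 0.001]
g 941 35.22 4.1
r 832 -22.39 4.1
k 406 34.55 1.5
q est from red 0.9937946474597508 to green 0.011627740718625545
```

View pics/w7.png

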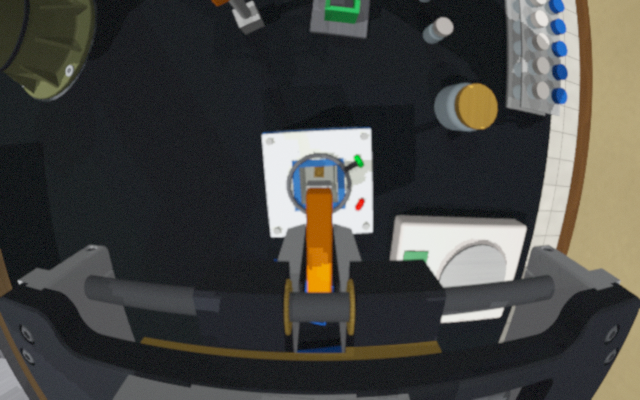

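```bash
python3 -m creep '[[[0.2,0.03,0],0,0],[[0.6,0.08,0],0,0],[[1.1,0.15,0],0,0],[[1.7,0.23,0],0,0],[[2.3,0.31,0],0,0],[[2.9,0.39,0],0,0],[[3.5,0.47,0],0,0],[[4.1,0.55,0],0,0],[[4.6,0.61,0],0,0],[[4.93,0.66,0],0,0],[[4.93,0.66,0],0,0],[[4.93,0.66,0],0,0]]'
python3 - <<'E'
from h import *
o,c,P=wshot('w8.png'); H,S,V=hsv(c)
g=(H>50)&(H<80)&(S>120)&(abs(P[...,2]-.06)<.004)&(np.hypot(P[...,0]-.575,P[...,1]+.009)<.05); print('stand',rect(P[g]),o['ee_pos'],o['eef_rot'])
E
```

```text
time_s: 18.0
ee_pos: [0.5755, -0.0096, 0.3103]
eef_rot: [-3.141, 0.0, 1.62]
force: [-0.3, -0.5, -3.1]
grip_width: 0.014
stand [array([575.8,  -8.8]), array([45.7, 45.8]), np.float64(86.7)] [ 0.57552451 -0.00960137  0.31027827] [-3.14129500e+00  2.03119247e-04  1.62009107e+00]
```

View pics/w8.png

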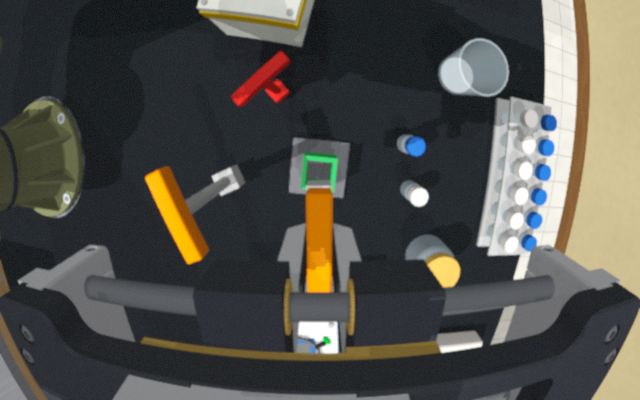

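The key is over the tube (320,172), centred to within a millimetre. Lower it.

```bash
python3 -m creep '[[[0,0,0.2],0,0],[[0,0,0.5],0,0],[[0,0,0.9],0,0],[[0,0,1.3],0,0],[[0,0,1.6],0,0],[[0,0,1.85],0,0],[[0,0,2.1],0,0],[[0,0,2.35],0,0],[[0,0,2.6],0,0],[[0,0,2.8],0,0],[[0,0,2.9],0,0],[[0,0,2.9],0,0]]'
python3 -m creep '[[[0,0,0.03],0,0],[[0,0,0.06],0,0],[[0,0,0.08],0,0],[[0,0,0.08],0,0]]'
```

```text
time_s: 19.25
ee_pos: [0.5754, -0.0095, 0.1648]
eef_rot: [-3.141, -0.0, 1.62]
force: [0.5, -1.0, -2.3]
grip_width: 0.0137
time_s: 19.65
ee_pos: [0.5756, -0.0095, 0.1615]
eef_rot: [3.141, -0.0, 1.62]
force: [1.0, -0.9, -3.6]
grip_width: 0.0139
```

```bash
python3 -m creep '[[[0,0,0.015],0,0],[[0,0,0.02],0,0],[[0,0,0.02],0,0]]'
```

```text
time_s: 19.95
ee_pos: [0.5757, -0.0096, 0.1607]
eef_rot: [3.141, 0.0, 1.62]
force: [0.3, -0.2, -0.7]
grip_width: 0.0134
```

Touching the floor. Release and rise.

```bash
python3 -m creep '[[[0,0,0],0,0.2],[[0,0,0],0,0.3],[[0,0,0],0,0.45],[[0,0,0],0,0.5],[[0,0,0],0,0.5],[[0,0,0],0,0.5],[[0,0,-0.1],0,0.5],[[0,0,-0.4],0,0.5],[[0,0,-0.9],0,0.5],[[0,0,-1.5],0,0.5],[[0,0,-2.1],0,0.5],[[0,0,-2.1],0,0.5]]'
python3 -m creep '[[[-0.3,0,-0.3],0,0.5],[[-0.8,0,-0.6],0,0.5],[[-1.3,0,-0.6],0,0.5],[[-1.3,0,-0.6],0,0.5],[[-1.3,0,-0.6],0,0.5]]'
python3 - <<'E'
from h import *
o,c,P=wshot('w9.png'); H,S,V=hsv(c); print(o['ee_pos'],o['force'])
m=(H>6)&(H<28)&(S>150)&(V>110)&(P[...,2]>.14)&(P[...,2]<.19)&(np.hypot(P[...,0]-.575,P[...,1]+.009)<.06)
p=P[m]; print(len(p),rect(p[p[:,2]>np.median(p[:,2])-.003]),np.percentile(p[:,2],[5,50,95]))
snap('side','s9.png'); snap('scene','c9.png')
E
```

```text
time_s: 21.15
ee_pos: [0.5767, -0.0096, 0.27]
eef_rot: [3.135, 0.001, 1.62]
force: [0.1, 0.5, -0.2]
grip_width: 0.0471
time_s: 21.65
ee_pos: [0.5786, -0.0745, 0.2948]
eef_rot: [-3.141, -0.0, 1.619]
force: [0.0, -0.5, -0.4]
grip_width: 0.0469
[ 0.57857173 -0.0744821   0.29480357] [ 0.02799659 -0.51811512 -0.35692878]
1112 [array([575.6, -10.9]), array([13.8, 69.2]), np.float64(2.8)] [0.16780117 0.16910851 0.17040271]
```

View pics/w9.png

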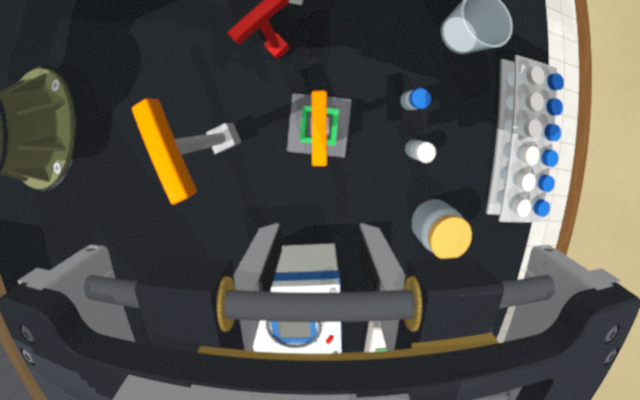

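View pics/s9.png

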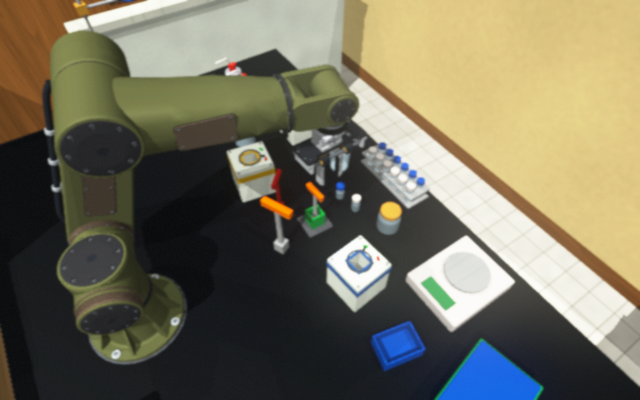

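View pics/c9.png

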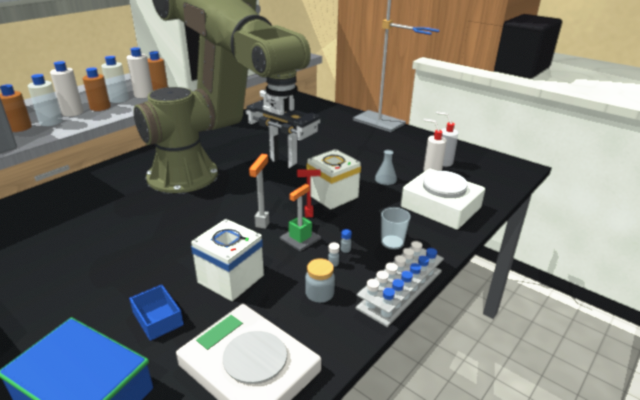

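The key stands upright at (319,128) in the green tube. Its bar top is at 0.169 m, as at the start, and the pointer is at green. The other things look unmoved.

```bash
python3 -c "
from h import *
print(telemetry.get_obs()['time_s'], ctrl.hand_in())"
```

```text
the job is handed in; nothing more can be done
21.8 None
```

The job is done and handed in at 21.8 s; the hand-in reports no verdict. I took the small orange key from the green stand and lowered it down the blue box's shaft. After I felt for the stem it dropped fully on, with the foot about 30 mm above the underside. I turned the valve anticlockwise, eased the key back within its play, drew it out and stood it back in the stand.

**Last checks**
- **Valve:** after the key was drawn out, the pointer read q of about 0.99, about 0.01 rad short of the green mark, so not past it.
- **Key:** it stands upright in the tube with its bar top at 0.169 m, the same as at the start. The gripper is clear of it, and everything else in the last pictures looks unmoved.
- **Feeling for the stem:** at first the key sat unaligned on the stem with a push of about 5 N. A shift of 0.8 mm and a small turn let it drop in, and nothing was forced.
- **Disagreement:** the pointer readings differed by up to about 0.02 rad, which is picture noise.

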